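Snap the specimen box lid shut

TASK

The four rim sections of the blue lid on the clear specimen box are standing up: press down on each one with the fingertips, going round the rim, until all four have clicked shut flush with the lid. Only press: do not lift, tip or drag the box, and leave the bottles and the jar beside it alone. Finish with the hand clear of everything.

Things in the scene. Friction and masses are not known exactly. Their poses are not given: they have to be found in the camera images.
- specimen_box: Clear plastic specimen box with a blue snap lid, loose on the table, 0.6 to 1.2 kg. Origin: centre of its underside; z up, x the short way, y the long way. Lid 148 (x) x 184 (y) mm, flat top 90 mm above the underside; tub below 140 x 176 mm. Rigid middle panel 88 x 124 mm; round it a 30 mm rim: four hinged sections, one per side, and fixed corner squares.
- rim_front (a joint): Hinge of the front rim section (the side facing the robot at yaw 0 (box -x)), 121 x 30 mm, hinged along its inner edge: 0 = standing up (start), 0.42 rad = shut. Pressing at its press point takes about 11 N at first, then less; let go before 0.24 rad it springs back up, beyond that it snaps shut and stays.
- press_front (a point): Point on the top face of the front section (the side facing the robot at yaw 0 (box -x)), mid-length, 22 mm out from its hinge, 8 mm in from its outer edge; moves with the section. Standing up, the section is a ramp rising outwards at 24 degrees, this point about 99 mm above the table and the outer edge 102 mm; shut, it is flush with the lid top, at 90 mm. Blue plastic 4 mm thick, 10 mm skirt at the edge.
- rim_back (a joint): Hinge of the back rim section (the side opposite to the front (box +x)), 121 x 30 mm, hinged along its inner edge: 0 = standing up (start), 0.42 rad = shut. Pressing at its press point takes about 11 N at first, then less; let go before 0.24 rad it springs back up, beyond that it snaps shut and stays.
- press_back (a point): Point on the top face of the back section (the side opposite to the front (box +x)), mid-length, 22 mm out from its hinge, 8 mm in from its outer edge; moves with the section. Standing up, the section is a ramp rising outwards at 24 degrees, this point about 99 mm above the table and the outer edge 102 mm; shut, it is flush with the lid top, at 90 mm. Blue plastic 4 mm thick, 10 mm skirt at the edge.
- rim_left (a joint): Hinge of the left rim section (the short +y side), 85 x 30 mm, hinged along its inner edge: 0 = standing up (start), 0.42 rad = shut. Pressing at its press point takes about 11 N at first, then less; let go before 0.24 rad it springs back up, beyond that it snaps shut and stays.
- press_left (a point): Point on the top face of the left section (the short +y side), mid-length, 22 mm out from its hinge, 8 mm in from its outer edge; moves with the section. Standing up, the section is a ramp rising outwards at 24 degrees, this point about 99 mm above the table and the outer edge 102 mm; shut, it is flush with the lid top, at 90 mm. Blue plastic 4 mm thick, 10 mm skirt at the edge.
- rim_right (a joint): Hinge of the right rim section (the short -y side), 85 x 30 mm, hinged along its inner edge: 0 = standing up (start), 0.42 rad = shut. Pressing at its press point takes about 11 N at first, then less; let go before 0.24 rad it springs back up, beyond that it snaps shut and stays.
- press_right (a point): Point on the top face of the right section (the short -y side), mid-length, 22 mm out from its hinge, 8 mm in from its outer edge; moves with the section. Standing up, the section is a ramp rising outwards at 24 degrees, this point about 99 mm above the table and the outer edge 102 mm; shut, it is flush with the lid top, at 90 mm. Blue plastic 4 mm thick, 10 mm skirt at the edge.
- spray_bottle: Bystander: white trigger spray bottle, body 72 mm across, 188 mm tall, loose, beside one short side of the box. Origin: centre of its underside, z up.
- pump_bottle: Bystander: white pump dispenser bottle, body 66 mm across, 188 mm tall, loose, beside the other short side of the box. Origin: centre of its underside, z up.
- specimen_jar: Bystander: small clear jar with a white cap, 48 mm across, 60 mm tall, loose, beyond the box as seen from the robot. Origin: centre of its underside, z up.
Not all that is in view belongs to the job. There is more than one size of the specimen_box; the job needs the largest.

How it is judged:
By the outcome, as a careful person would: the job done as asked, in the order asked, and still so for the second after the job is handed in, with the robot touching nothing.
It also fails if it takes over 48 s, if anything falls off the work surface, if the arm or the gripper's body presses on something with over 40 N, if the wrist force passes 120 N, or if a joint passes its speed limit or range.

ROBOT

A 6-joint arm with a two-finger parallel gripper is mounted at the origin on the work surface. World frame = base frame: x ahead of the robot, y to its left, z up, the work surface at z = 0. Lengths are in m, angles in rad, forces in N, time in s.
With the tool pointing down it reaches from about 0.35 to 0.975 m from the base axis. Payload 4.9 kg.
Tool frame: the origin (TCP) lies between the finger pads; the fingertips stand 22 mm ahead of it and the grasp point (between the pads) lies 3 mm ahead of it; z points along the fingers, y is the line along which they close (so a half turn about z gives the same grasp; the last joint's range is limited). The gripper opens to 85 mm and grips with 20 to 120 N. Pads are 22 mm wide; open, the fingers measure 114 mm over their backs; the gripper's body (76 mm by 85 mm) begins 54 mm behind the grasp point. The pads swing forward as they close: fully open they stand 13 mm farther back than shut.
Start: joints at [1.01, 0.053, 1.613, -0, 1.476, -0.119], TCP at [0.267, 0.565, 0.253] pointing down, gripper open.
Joint ranges: [-3.01, 3.01], [-1.01, 2.22], [0.06, 2.58], [-1.02, 4.17], [0.09, 2.62], [-3.14, 3.14]. Speed limits (rad/s): [2.57, 2.57, 3.14, 3.14, 3.14, 3.14].

INTERFACE

Orientations are given as a unit quaternion [w, x, y, z].
In Python, from plant import state, grab_frame, get_calibration, job_done, recognise, regions_of gives the robot as it stands.
- The arm moves only by the tool apply_moves, never from a script. Its argument "targets" is a list of rows, each an object with "translation": the shift along the tool's x, y, z normalised to -1 to 1, where 1 is 100 mm, a list of three; "twist": the turn about the tool's z normalised to -1 to 1, where 1 is 0.1 rad; "hand": the opening, from 0 (shut) to 1 (fully open). A call has 1 to 8 rows; each row shifts and turns the commanded pose from where the row before left it, along the tool's axes as they then stand; what a row does not reach is not made up. A row lasts 1/10 s, in which the tool goes at most 50 mm and 8.59 degrees, less where a joint would pass 70% of its speed; a pose out of reach is approached as far as the arm can. A call with a number of a shift or a turn outside -1 to 1 is refused whole. A call with a gripper value outside its range is refused whole. The fingers move at their own pace and stop on an object; the grip force is fixed at half the most. Time passes only in rows, so rows that do not move let the fingers close. It gives the time, the measured TCP pose, the force, the opening and the grip force at its end, in the units of the state.
- state(): the state, without advancing time (a new reading comes with each control period).
- grab_frame(name): name is "scene" or "side" or "wrist"; returns the picture (384x512x3 uint8, red, green, blue); there is no depth.
- get_calibration(name): a dict with "camera_matrix" (3x3 intrinsics, pixels), "pose" (4x4, takes a point from camera to world coordinates). Camera axes: x right, y up, looking along -z (the intrinsics and any distortion apply to the point x, -y, -z); pixel columns grow to the right and rows downward; lengths in m; the calibration is good to about 2 mm. A picture is of the moment at which its call begins: read the wrist's pose just before it. get_calibration takes no time and is no camera call; for the wrist camera it gives the pose at the moment of the call.
- job_done(): hands the job in; it is judged then, once.
Trained networks look in the newest picture that a camera, given by its name, has taken for a name from the list of things; names that differ only in an ending like _2 or _b are one class to them, and where a whole thing is asked for, a point or a joint stands for the part that bears it (a point fixed in the world has none). Each returns a list of dicts, best first, with "score" (0 to 1); they miss things now and then, are a little off and sometimes report something else, mostly with a low value. They report only what shows in the picture. A call takes as long as a camera call. They do not tell look-alikes from the thing itself.
- recognise(camera, query): "point" ([x, y, z] in m, in world coordinates, good to about 4 mm: the middle of the surface that is visible of it).
- regions_of(camera, query): "pixels" (384x512 bool, what is visible of it).
The state is a dict: "time": time; "joint_pos": joint angles; "joint_vel": joint speeds; "joint_efforts": joint torques, N m; "tool_pos": TCP position; "tool_rot": TCP orientation; "contact_force": force on the tool from outside, world axes, zero at the start; "ft_torque": the same for the moment, N m; "gripper_width": opening from 0.0 (shut) to 1.0 (fully open); "grasp_force": force on a finger pad.
Only numpy, scipy, OpenCV 4.12 (cv2) and the standard library are available. Lean on these libraries where they do the work, as an engineer would, in place of code of your own. Each camera call takes 0.05 s, during which the arm holds its last target. There are 200 camera calls.

## Working session

There is one attempt and no reset: what is moved stays moved. The work goes in short steps, Python scripts to look and compute and a tool call to move; the robot and the scene stay as the last step left them, time stands still between calls to the robot, and variables do not carry over. Pictures are saved under pics/ and viewed, at most 10 in all, crops included, and the job is handed in when it is done.

Besides the shell and the picture viewer there is one more tool, called after ">>>" as name(argument=value, ...) on one line, values as JSON. apply_moves: Moves the arm, as the interface text tells. Its arguments: {"type":"object","properties":{"targets":{"type":"array"}},"required":["targets"]}

```bash
mkdir -p pics; ls
python3 - <<'E'
from plant import *
import cv2,numpy as np
s=state();print({k:np.round(v,3).tolist() for k,v in s.items()})
ims=[]
for c in("scene","side"):
    im=grab_frame(c);ims.append(im)
    cv2.imwrite(f"pics/{c}0.png",im[:,:,::-1])
    for q in("specimen_box","press_front","press_back","press_left","press_right","spray_bottle","pump_bottle","specimen_jar"):
        print(c,q,[(np.round(r["point"],3).tolist(),round(r["score"],2)) for r in recognise(c,q)])
E
```

```text
pics
{'time': 0.0, 'joint_pos': [1.01, 0.053, 1.614, -0.0, 1.476, -0.119], 'joint_vel': [0.0, 0.0, -0.0, 0.001, -0.002, -0.001], 'joint_efforts': [0.0, -39.368, -37.017, -0.0, 0.007, -0.0], 'tool_pos': [0.267, 0.564, 0.252], 'tool_rot': [-0.0, 0.219, 0.976, -0.001], 'contact_force': [-0.219, 1.679, 0.459], 'ft_torque': [0.012, -0.027, 0.028], 'grasp_force': 0.0, 'gripper_width': 1.003}
scene specimen_box [([0.601, -0.138, 0.09], 0.63), ([0.494, 0.123, 0.068], 0.56)]
scene press_front [([0.536, -0.11, 0.095], 0.86), ([0.367, -0.032, 0.074], 0.7)]
scene press_back [([0.372, -0.116, 0.075], 0.74), ([0.643, -0.156, 0.098], 0.56), ([0.444, 0.143, 0.076], 0.56)]
scene press_left [([0.429, -0.069, 0.071], 0.69), ([0.478, 0.072, 0.074], 0.53)]
scene press_right [([0.562, -0.2, 0.092], 0.85)]
scene spray_bottle [([0.717, 0.056, 0.126], 0.79)]
scene pump_bottle [([0.557, -0.392, 0.126], 0.64)]
scene specimen_jar [([0.775, -0.189, 0.06], 0.76), ([0.719, 0.052, 0.123], 0.49)]
side specimen_box [([0.356, -0.084, 0.067], 0.89), ([0.471, 0.114, 0.068], 0.78), ([0.568, -0.153, 0.089], 0.66), ([0.525, -0.114, 0.096], 0.27)]
side press_front [([0.524, 0.125, 0.072], 0.71), ([0.365, -0.027, 0.075], 0.69), ([0.522, -0.116, 0.095], 0.62)]
side press_back [([0.636, -0.156, 0.095], 0.87), ([0.439, 0.137, 0.079], 0.78), ([0.369, -0.116, 0.071], 0.68)]
side press_left [([0.611, -0.061, 0.096], 0.81), ([0.475, 0.071, 0.072], 0.67), ([0.423, -0.063, 0.077], 0.56)]
side press_right [([0.312, -0.075, 0.072], 0.79), ([0.556, -0.208, 0.096], 0.7), ([0.493, 0.191, 0.07], 0.69)]
side spray_bottle [([0.685, 0.058, 0.11], 0.8)]
side pump_bottle [([0.522, -0.393, 0.118], 0.67)]
side specimen_jar [([0.749, -0.183, 0.049], 0.72)]
```

View pics/scene0.png

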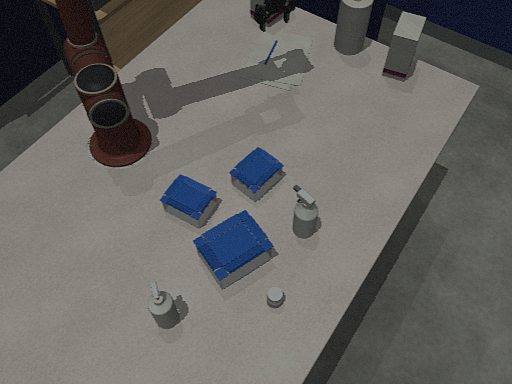

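View pics/side0.png

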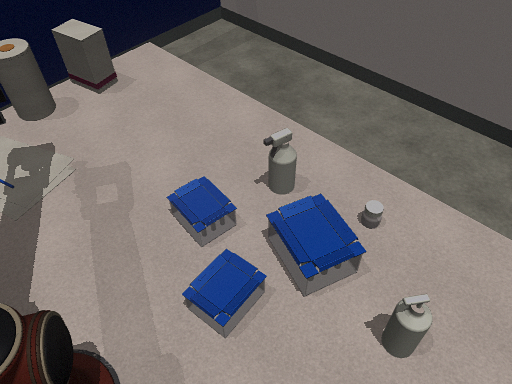

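Candidates for specimen_box in the scene image are the boxes at (189,197), (257,170) and (233,245). The last has the largest lid (front and back sections about 118 mm apart, lid at 0.09 m), so I choose it. The spray bottle is at (305,215), the pump bottle at (163,308) and the jar at (275,297).

```bash
cat > h.py <<'E'
from plant import *
import cv2,numpy as np
from scipy.spatial.transform import Rotation as Ro
def to(p,yaw=None):
    "tool-axis shift (units of 100 mm) to world p, and twist units so tool y points along box y"
    s=state();R=Ro.from_quat(s["tool_rot"],scalar_first=True).as_matrix()
    d=R.T@(np.array(p)-s["tool_pos"])*10
    t=None
    if yaw is not None:
        a=np.arctan2(R[1,1],R[0,1])-(yaw+np.pi/2); t=((a+np.pi)%(2*np.pi)-np.pi)*10
    return np.round(d,3).tolist(),t
def proj(c,P):
    k=get_calibration(c);T=np.linalg.inv(k["pose"]);q=(T[:3,:3]@np.atleast_2d(P).T).T+T[:3,3]
    q=q*[1,-1,-1];u=(k["camera_matrix"]@q.T).T
    return u[:,:2]/u[:,2:]
E
python3 - <<'E'
from h import *
im=cv2.imread("pics/scene0.png");b=im[180:320,150:330]
c=np.array([.585,-.133]);y=np.radians(-20);R=np.array([[np.cos(y),-np.sin(y)],[np.sin(y),np.cos(y)]])
b=cv2.resize(b,None,fx=4,fy=4)
for o in([-64,0],[0,-82],[64,0],[0,82]):
    P=np.r_[c+R@np.array(o)/1000,.099];u=proj("scene",P)[0];print(P.round(3),u.round(1))
    cv2.circle(b,tuple(((u-[150,180])*4).astype(int).tolist()),4,(0,0,255),-1)
cv2.imwrite("pics/crop1.png",b)
print(to([.585,-.133,.30],y)); print({k:np.round(v,3).tolist() for k,v in get_calibration("wrist").items() if k!='x'})
E
```

```text
[ 0.525 -0.111  0.099] [219.8 225.3]
[ 0.557 -0.21   0.099] [207.9 256.7]
[ 0.645 -0.155  0.099] [244.8 257.8]
[ 0.613 -0.056  0.099] [255.4 226.4]
([-5.857, -4.951, -0.467], np.float64(-0.926963957174185))
{'camera_matrix': [[319.411, 0.0, 251.208], [0.0, 319.411, 191.55], [0.0, 0.0, 1.0]], 'pose': [[0.427, -0.855, -0.295, 0.191], [0.904, 0.403, 0.14, 0.6], [-0.001, -0.327, 0.945, 0.373], [0.0, 0.0, 0.0, 1.0]]}
```

View pics/crop1.png

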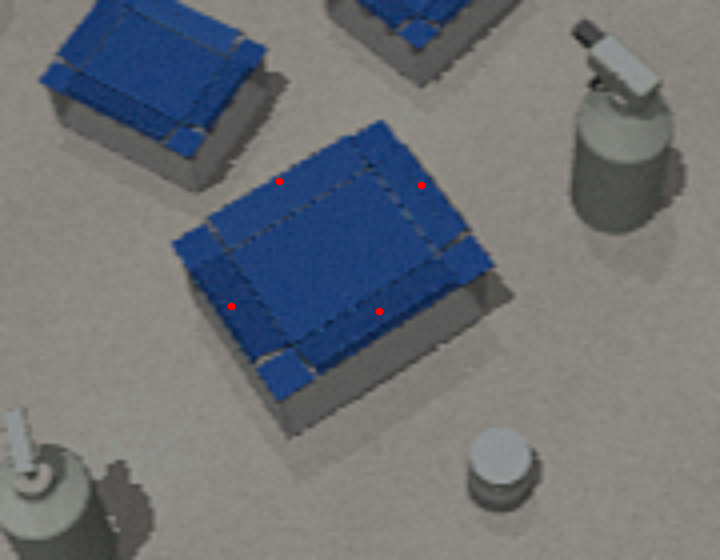

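The crop confirms it: the marks fall on the four raised sections of the large box at (230,245) in the scene image. I'll move above it now.

>>> apply_moves(targets=[{"translation": [-0.366, -0.31, -0.06], "twist": 0, "hand": 0}, {"translation": [-0.366, -0.31, -0.06], "twist": 0, "hand": 0}, {"translation": [-0.366, -0.31, -0.06], "twist": 0, "hand": 0}, {"translation": [-0.366, -0.31, -0.06], "twist": 0, "hand": 0}, {"translation": [-0.366, -0.31, -0.06], "twist": 0, "hand": 0}, {"translation": [-0.366, -0.31, -0.06], "twist": 0, "hand": 0}, {"translation": [-0.366, -0.31, -0.06], "twist": 0, "hand": 0}, {"translation": [-0.366, -0.31, -0.06], "twist": 0, "hand": 0}])

```text
time: 1.7
tool_pos: [0.4262, 0.2138, 0.3019]
tool_rot: [0.0, 0.219, 0.976, 0.0]
contact_force: [1.0, 0.6, 0.2]
gripper_width: 0.002
grasp_force: 0.0
```

>>> apply_moves(targets=[{"translation": [-0.366, -0.31, 0], "twist": 0, "hand": 0}, {"translation": [-0.366, -0.31, 0], "twist": 0, "hand": 0}, {"translation": [-0.366, -0.31, 0], "twist": 0, "hand": 0}, {"translation": [-0.366, -0.31, 0], "twist": 0, "hand": 0}, {"translation": [-0.366, -0.31, 0], "twist": 0, "hand": 0}, {"translation": [-0.366, -0.31, 0], "twist": 0, "hand": 0}, {"translation": [-0.366, -0.31, 0], "twist": -0.93, "hand": 0}, {"translation": [0, 0, 0], "twist": 0, "hand": 0}])

```text
time: 2.5
tool_pos: [0.5658, -0.0948, 0.3007]
tool_rot: [-0.0, 0.176, 0.984, -0.001]
contact_force: [-0.4, 0.1, 0.9]
gripper_width: 0.002
grasp_force: 0.0
```

Run:
```python
from h import *
s=state();print(s["time"],s["tool_pos"].round(4) if hasattr(s["tool_pos"],'round') else s["tool_pos"],s["gripper_width"],s["contact_force"])
c=np.array([.585,-.133]);y=np.radians(-20)
im=grab_frame("wrist")[:,:,::-1].copy();cv2.imwrite("pics/w1raw.png",im)
for q in("press_front","press_back","press_left","press_right","specimen_box","spray_bottle","pump_bottle"):
    print(q,[(np.round(r["point"],3).tolist(),round(r["score"],2)) for r in recognise("wrist",q)])
def pts(o,z): 
    R=np.array([[np.cos(y),-np.sin(y)],[np.sin(y),np.cos(y)]]);return np.c_[(c+(R@(np.array(o).T/1000)).T),np.full(len(o),z)]
pn=pts([[-44,-62],[44,-62],[44,62],[-44,62]],.09);co=pts([[-74,-92],[74,-92],[74,92],[-74,92]],.09);pp=pts([[-64,0],[64,0],[0,-82],[0,82]],.099)
for P in(pn,co): cv2.polylines(im,[proj("wrist",P).round().astype(int)],True,(0,255,255),1)
for u in proj("wrist",pp):cv2.circle(im,tuple(u.astype(int).tolist()),3,(0,0,255),-1)
cv2.imwrite("pics/w1.png",im)
```

```text
2.5 [ 0.5658 -0.0948  0.3007] 0.0019269294341848079 [-0.4135488   0.06584191  0.93545257]
press_front [([0.529, -0.112, 0.097], 0.81), ([0.529, 0.131, 0.074], 0.8)]
press_back [([0.63, -0.161, 0.096], 0.98), ([0.406, -0.107, 0.072], 0.63)]
press_left [([0.485, 0.073, 0.073], 0.9), ([0.431, -0.061, 0.073], 0.79), ([0.612, -0.06, 0.094], 0.64)]
press_right [([0.555, -0.196, 0.095], 0.77), ([0.512, 0.18, 0.074], 0.76)]
specimen_box [([0.424, -0.087, 0.07], 0.59), ([0.578, -0.124, 0.094], 0.58), ([0.509, 0.116, 0.065], 0.56)]
spray_bottle [([0.686, 0.056, 0.134], 0.87)]
pump_bottle [([0.539, -0.362, 0.073], 0.64), ([0.613, -0.059, 0.094], 0.56)]
```

View pics/w1.png

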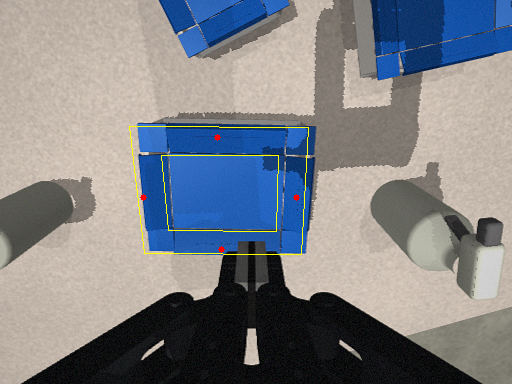

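The overlay sits about 6 px left of the true lid, so I'll enlarge and pick the corner-square gaps.

Run:
```python
import cv2
im=cv2.imread("pics/w1raw.png")[110:260,125:325]
im=cv2.convertScaleAbs(cv2.resize(im,None,fx=4,fy=4,interpolation=cv2.INTER_CUBIC),alpha=1.3)
cv2.imwrite("pics/w1c.png",im)
```

```text
(no output)
```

View pics/w1c.png

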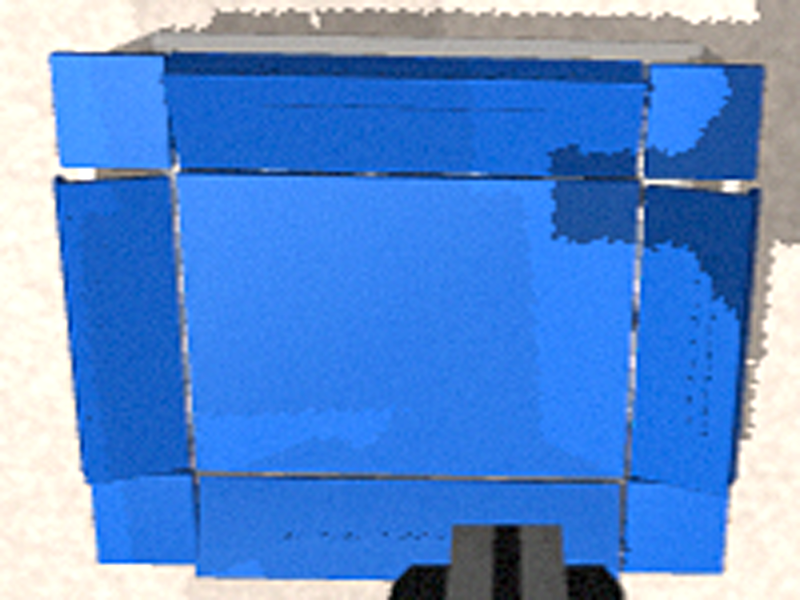

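Panel corners in the crop are (175,170), (642,180), (624,482) and (195,473), and the outer corners are (50,52), (765,66), (725,572) and (98,562). I'll fit the pose to these.

Run:
```python
from h import *
from scipy.optimize import least_squares
print(state()["tool_pos"],state()["time"])
uv=np.array([(175,170),(642,180),(624,482),(195,473),(50,52),(765,66),(725,572),(98,562)])/4+[125,110]
o=np.array([[-44,-62],[-44,62],[44,62],[44,-62],[-74,-92],[-74,92],[74,92],[74,-92]])/1e3
def W(p,o,z):
    R=np.array([[np.cos(p[2]),-np.sin(p[2])],[np.sin(p[2]),np.cos(p[2])]]);return np.c_[p[:2]+o@R.T,np.full(len(o),z)]
r=least_squares(lambda p:(proj("wrist",W(p,o,.09))-uv).ravel(),[.585,-.133,-.35])
print(r.x,np.degrees(r.x[2]),r.fun.reshape(-1,2).round(1))
p=r.x;P=W(p,np.array([[-65,0],[0,-83],[65,0],[0,83]])/1e3,.135);print(P.round(4))
for q in P:print(to(q,p[2]))
```

```text
[ 0.56448764 -0.0889477   0.30162147] 2.9
[ 0.58585486 -0.12528398 -0.3655322 ] -20.94345238464118 [[-0.4 -0. ]
 [ 0.4 -0.3]
 [ 0.7 -0.4]
 [-0.3 -0. ]
 [-0.4  0. ]
 [ 0.5  0. ]
 [-0.4  0.6]
 [-0.1  0.4]]
[[ 0.5251 -0.102   0.135 ]
 [ 0.5562 -0.2028  0.135 ]
 [ 0.6466 -0.1485  0.135 ]
 [ 0.6155 -0.0478  0.135 ]]
([0.326, -0.257, 1.666], np.float64(0.1835664298659445))
([-0.308, -1.099, 1.666], np.float64(0.1835664298659445))
([-0.974, -0.281, 1.667], np.float64(0.1835664298659445))
([-0.339, 0.561, 1.666], np.float64(0.1835664298659445))
```

The arm was still settling by about 6 mm when that picture was taken, so I'll retake it at rest and track the same corners.

```bash
cat >> h.py <<'E'
def W(p,o,z):
    R=np.array([[np.cos(p[2]),-np.sin(p[2])],[np.sin(p[2]),np.cos(p[2])]]);o=np.atleast_2d(o);return np.c_[p[:2]+o@R.T,np.full(len(o),z)]
PT=dict(front=[-.065,0],right=[0,-.083],back=[.065,0],left=[0,.083])
E
python3 - <<'E'
from h import *
from scipy.optimize import least_squares
old=cv2.imread("pics/w1raw.png");new=grab_frame("wrist")[:,:,::-1].copy();cv2.imwrite("pics/w2.png",new)
print(state()["tool_pos"])
uv0=np.array([(175,170),(642,180),(624,482),(195,473),(50,52),(765,66),(725,572),(98,562)])/4+[125,110]
n,st,e=cv2.calcOpticalFlowPyrLK(old,new,uv0.astype(np.float32)[:,None],None,winSize=(15,15));uv=n[:,0];print(st.ravel(),(uv-uv0).round(1))
o=np.array([[-44,-62],[-44,62],[44,62],[44,-62],[-74,-92],[-74,92],[74,92],[74,-92]])/1e3
r=least_squares(lambda p:(proj("wrist",W(p,o,.09))-uv).ravel(),[.585,-.133,-.35],loss="soft_l1")
p=r.x;print(p,r.fun.round(1));np.save("p.npy",p)
for k,v in PT.items():print(k,W(p,v,.14).round(4),to(W(p,v,.14)[0],p[2]))
E
```

```text
[ 0.56451926 -0.08908724  0.30159884]
[1 1 1 1 1 1 1 1] [[-4.6  2.2]
 [-5.   2.8]
 [-5.2  2.2]
 [-4.8  1.6]
 [-4.5  2.3]
 [-5.4  3.1]
 [-5.5  2.2]
 [-4.7  1.5]]
[ 0.58650089 -0.13148293 -0.37137659] [-0.6 -0.1  0.4 -0.3  0.8 -0.2 -0.4  0.2 -0.6 -0.2  0.8 -0.  -0.   0.8
 -0.2  0.5]
front [[ 0.5259 -0.1079  0.14  ]] ([0.3, -0.308, 1.616], np.float64(0.24036126426772775))
right [[ 0.5564 -0.2088  0.14  ]] ([-0.33, -1.154, 1.616], np.float64(0.24036126426772775))
back [[ 0.6471 -0.1551  0.14  ]] ([-1.0, -0.34, 1.616], np.float64(0.24036126426772775))
left [[ 0.6166 -0.0541  0.14  ]] ([-0.37, 0.506, 1.616], np.float64(0.24036126426772775))
```

>>> apply_moves(targets=[{"translation": [0.1, -0.1, 0.4], "twist": 0.24, "hand": 0}, {"translation": [0.1, -0.1, 0.4], "twist": 0, "hand": 0}, {"translation": [0.1, -0.1, 0.4], "twist": 0, "hand": 0}, {"translation": [0, 0, 0.3], "twist": 0, "hand": 0}, {"translation": [0, 0, 0.1], "twist": 0, "hand": 0}, {"translation": [0, 0, 0], "twist": 0, "hand": 0}, {"translation": [0, 0, 0], "twist": 0, "hand": 0}, {"translation": [0, 0, 0], "twist": 0, "hand": 0}])

```text
time: 3.75
tool_pos: [0.5277, -0.1078, 0.144]
tool_rot: [0.002, 0.185, 0.983, -0.0]
contact_force: [-0.0, 0.6, 0.8]
gripper_width: -0.001
grasp_force: 0.0
```

Run:
```python
from h import *
p=np.load("p.npy");print(state()["tool_pos"],to(W(p,PT["front"],.110)[0],p[2]))
```

```text
[ 0.52768651 -0.10778761  0.14398488] ([0.017, -0.007, 0.34], np.float64(-0.010171729521375461))
```

>>> apply_moves(targets=[{"translation": [0.02, 0, 0.08], "twist": 0, "hand": 0}, {"translation": [0, 0, 0.06], "twist": 0, "hand": 0}, {"translation": [0, 0, 0.05], "twist": 0, "hand": 0}, {"translation": [0, 0, 0.05], "twist": 0, "hand": 0}, {"translation": [0, 0, 0], "twist": 0, "hand": 0}])

```text
time: 4.25
tool_pos: [0.5236, -0.1065, 0.1164]
tool_rot: [-0.001, 0.185, 0.983, 0.0]
contact_force: [0.6, -0.8, 0.0]
gripper_width: -0.001
grasp_force: 0.0
```

>>> apply_moves(targets=[{"translation": [0, 0, 0.04], "twist": 0, "hand": 0}, {"translation": [0, 0, 0], "twist": 0, "hand": 0}, {"translation": [0, 0, 0], "twist": 0, "hand": 0}])

```text
time: 4.55
tool_pos: [0.524, -0.1067, 0.113]
tool_rot: [-0.0, 0.185, 0.983, 0.0]
contact_force: [1.5, -0.5, 0.3]
gripper_width: -0.0
grasp_force: 0.0
```

>>> apply_moves(targets=[{"translation": [0, 0, 0.02], "twist": 0, "hand": 0}, {"translation": [0, 0, 0.02], "twist": 0, "hand": 0}, {"translation": [0, 0, 0], "twist": 0, "hand": 0}])

```text
time: 4.85
tool_pos: [0.5245, -0.1069, 0.1117]
tool_rot: [-0.0, 0.185, 0.983, -0.0]
contact_force: [-5.7, 2.5, 12.2]
gripper_width: 0.0
grasp_force: 6.4
```

Run:
```python
from h import *
cv2.imwrite("pics/a.png",np.hstack([cv2.resize(grab_frame("scene")[180:310,160:300,::-1],None,fx=2.8,fy=4,interpolation=cv2.INTER_CUBIC),cv2.resize(grab_frame("side")[170:300,240:380,::-1],None,fx=2.8,fy=4,interpolation=cv2.INTER_CUBIC)]))
print(state()["contact_force"],state()["tool_pos"])
```

```text
[-6.05149123  2.55503726 12.78225965] [ 0.52450021 -0.10684119  0.11176479]
```

View pics/a.png

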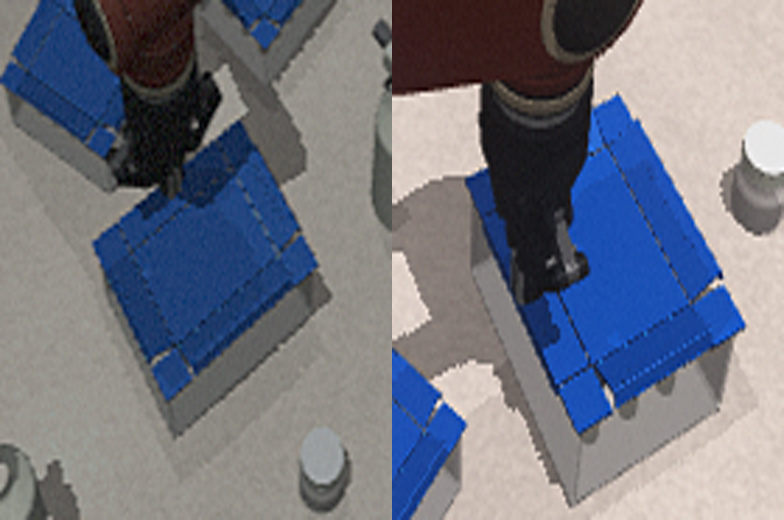

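The front section now lies flush in the side view (hand at about (545,290)), and the 12 N reading fits contact at the 90 mm stop. Lift and go to the right section.

>>> apply_moves(targets=[{"translation": [0, 0, -0.2], "twist": 0, "hand": 0}, {"translation": [-0.1, -0.15, -0.2], "twist": 0, "hand": 0}, {"translation": [-0.28, -0.34, 0], "twist": 0, "hand": 0}, {"translation": [-0.28, -0.34, 0], "twist": 0, "hand": 0}, {"translation": [0, 0, 0], "twist": 0, "hand": 0}, {"translation": [0, 0, 0], "twist": 0, "hand": 0}, {"translation": [0, 0, 0], "twist": 0, "hand": 0}])

```text
time: 5.65
tool_pos: [0.555, -0.2074, 0.1488]
tool_rot: [-0.0, 0.185, 0.983, 0.0]
contact_force: [0.2, 0.3, -0.1]
gripper_width: -0.0
grasp_force: 0.0
```

Run:
```python
from h import *
p=np.load("p.npy");print(state()["tool_pos"],to(W(p,PT["right"],.1115)[0],p[2]))
```

```text
[ 0.55496478 -0.20735065  0.14883645] ([-0.019, -0.009, 0.373], np.float64(-0.010570289911928654))
```

>>> apply_moves(targets=[{"translation": [-0.02, -0.01, 0.14], "twist": 0, "hand": 0}, {"translation": [0, 0, 0.06], "twist": 0, "hand": 0}, {"translation": [0, 0, 0.05], "twist": 0, "hand": 0}, {"translation": [0, 0, 0.05], "twist": 0, "hand": 0}, {"translation": [0, 0, 0.05], "twist": 0, "hand": 0}, {"translation": [0, 0, 0.03], "twist": 0, "hand": 0}, {"translation": [0, 0, 0], "twist": 0, "hand": 0}, {"translation": [0, 0, 0], "twist": 0, "hand": 0}])

```text
time: 6.45
tool_pos: [0.5569, -0.2094, 0.1119]
tool_rot: [-0.0, 0.185, 0.983, 0.0]
contact_force: [-1.7, 0.7, 4.7]
gripper_width: -0.002
grasp_force: 2.7
```

>>> apply_moves(targets=[{"translation": [0, 0, 0.015], "twist": 0, "hand": 0}, {"translation": [0, 0, 0], "twist": 0, "hand": 0}, {"translation": [0, 0, -0.2], "twist": 0, "hand": 0}, {"translation": [-0.09, 0.13, -0.2], "twist": 0, "hand": 0}, {"translation": [-0.28, 0.35, 0], "twist": 0, "hand": 0}, {"translation": [-0.28, 0.35, 0], "twist": 0, "hand": 0}, {"translation": [0, 0, 0], "twist": 0, "hand": 0}, {"translation": [0, 0, 0], "twist": 0, "hand": 0}])

```text
time: 7.25
tool_pos: [0.6478, -0.1551, 0.1487]
tool_rot: [-0.001, 0.184, 0.983, 0.0]
contact_force: [-0.4, -0.3, -0.6]
gripper_width: -0.002
grasp_force: 0.0
```

>>> apply_moves(targets=[{"translation": [0, 0, 0], "twist": 0, "hand": 0}])

```text
time: 7.35
tool_pos: [0.6468, -0.1561, 0.149]
tool_rot: [-0.001, 0.185, 0.983, 0.0]
contact_force: [-0.1, -0.4, 0.5]
gripper_width: -0.001
grasp_force: 0.0
```

Run:
```python
from h import *
p=np.load("p.npy");print(state()["tool_pos"],to(W(p,PT["back"],.1115)[0],p[2]))
```

```text
[ 0.64678371 -0.15609463  0.14896385] ([0.001, 0.011, 0.375], np.float64(-0.015642887397366856))
```

>>> apply_moves(targets=[{"translation": [0, 0.01, 0.14], "twist": 0, "hand": 0}, {"translation": [0, 0, 0.06], "twist": 0, "hand": 0}, {"translation": [0, 0, 0.05], "twist": 0, "hand": 0}, {"translation": [0, 0, 0.05], "twist": 0, "hand": 0}, {"translation": [0, 0, 0.05], "twist": 0, "hand": 0}, {"translation": [0, 0, 0.03], "twist": 0, "hand": 0}, {"translation": [0, 0, 0.015], "twist": 0, "hand": 0}, {"translation": [0, 0, 0], "twist": 0, "hand": 0}])

```text
time: 8.15
tool_pos: [0.6479, -0.1554, 0.1118]
tool_rot: [-0.0, 0.185, 0.983, -0.0]
contact_force: [-3.6, 0.0, 7.9]
gripper_width: -0.002
grasp_force: 4.4
```

>>> apply_moves(targets=[{"translation": [0, 0, 0], "twist": 0, "hand": 0}])

```text
time: 8.25
tool_pos: [0.6479, -0.1553, 0.1119]
tool_rot: [-0.0, 0.185, 0.983, -0.0]
contact_force: [-4.4, 0.1, 8.4]
gripper_width: -0.001
grasp_force: 4.3
```

Next the left section: box offset (-65, +83), which is tool (+0.65, +0.83).

>>> apply_moves(targets=[{"translation": [0, 0, -0.2], "twist": 0, "hand": 0}, {"translation": [0.09, 0.13, -0.2], "twist": 0, "hand": 0}, {"translation": [0.28, 0.35, 0], "twist": 0, "hand": 0}, {"translation": [0.28, 0.35, 0], "twist": 0, "hand": 0}, {"translation": [0, 0, 0], "twist": 0, "hand": 0}, {"translation": [0, 0, 0], "twist": 0, "hand": 0}, {"translation": [0, 0, 0], "twist": 0, "hand": 0}])

```text
time: 8.95
tool_pos: [0.6177, -0.0548, 0.15]
tool_rot: [-0.0, 0.186, 0.983, -0.0]
contact_force: [0.8, -0.5, -0.4]
gripper_width: -0.0
grasp_force: 0.0
```

Run:
```python
from h import *
p=np.load("p.npy");print(state()["tool_pos"],to(W(p,PT["left"],.1115)[0],p[2]))
```

```text
[ 0.61768718 -0.05479027  0.14997077] ([0.012, 0.002, 0.385], np.float64(-0.019048397747090107))
```

>>> apply_moves(targets=[{"translation": [0.01, 0, 0.14], "twist": 0, "hand": 0}, {"translation": [0, 0, 0.06], "twist": 0, "hand": 0}, {"translation": [0, 0, 0.05], "twist": 0, "hand": 0}, {"translation": [0, 0, 0.05], "twist": 0, "hand": 0}, {"translation": [0, 0, 0.05], "twist": 0, "hand": 0}, {"translation": [0, 0, 0.03], "twist": 0, "hand": 0}, {"translation": [0, 0, 0.015], "twist": 0, "hand": 0}, {"translation": [0, 0, 0], "twist": 0, "hand": 0}])

```text
time: 9.75
tool_pos: [0.6168, -0.0541, 0.1118]
tool_rot: [-0.0, 0.185, 0.983, -0.0]
contact_force: [-3.0, 0.6, 8.0]
gripper_width: 0.001
grasp_force: 3.7
```

>>> apply_moves(targets=[{"translation": [0, 0, 0], "twist": 0, "hand": 0}])

```text
time: 9.85
tool_pos: [0.6167, -0.0541, 0.1118]
tool_rot: [-0.0, 0.185, 0.983, -0.0]
contact_force: [-3.9, 1.6, 7.5]
gripper_width: 0.0
grasp_force: 3.5
```

>>> apply_moves(targets=[{"translation": [0, 0, -0.2], "twist": 0, "hand": 0}, {"translation": [0, 0, -0.4], "twist": 0, "hand": 0}, {"translation": [0.2, -0.2, -0.4], "twist": 0, "hand": 0}, {"translation": [0.2, -0.2, -0.4], "twist": 0, "hand": 0}, {"translation": [0, 0, -0.4], "twist": 0, "hand": 0}, {"translation": [0, 0, 0], "twist": 0, "hand": 0}, {"translation": [0, 0, 0], "twist": 0, "hand": 0}, {"translation": [0, 0, 0], "twist": 0, "hand": 0}])

```text
time: 10.65
tool_pos: [0.5644, -0.0764, 0.2888]
tool_rot: [-0.001, 0.185, 0.983, 0.0]
contact_force: [0.0, -0.1, -0.8]
gripper_width: 0.002
grasp_force: 0.0
```

>>> apply_moves(targets=[{"translation": [0, 0, 0], "twist": 0, "hand": 0}, {"translation": [0, 0, 0], "twist": 0, "hand": 0}])

```text
time: 10.85
tool_pos: [0.5644, -0.0763, 0.2888]
tool_rot: [-0.002, 0.185, 0.983, 0.0]
contact_force: [0.0, -0.3, 0.8]
gripper_width: 0.0
grasp_force: 0.0
```

Run:
```python
from h import *
w=grab_frame("wrist")[:,:,::-1].copy();p=np.load("p.npy")
q=proj("wrist",W(p,np.array([[-74,-92],[74,-92],[74,92],[-74,92]])/1e3,.09));print(q.round())
for a in q:cv2.circle(w,tuple(a.round().astype(int).tolist()),1,(0,255,255),-1)
x,y=q.min(0).astype(int)-12;X,Y=q.max(0).astype(int)+12
a=cv2.resize(w[max(y,0):Y,max(x,0):X],(400,300),interpolation=cv2.INTER_CUBIC)
b=cv2.resize(grab_frame("side")[170:300,240:390,::-1],(400,300),interpolation=cv2.INTER_CUBIC)
cv2.imwrite("pics/f.png",np.hstack([a,b]))
```

```text
[[116. 135.]
 [134. 265.]
 [294. 265.]
 [301. 135.]]
```

View pics/f.png

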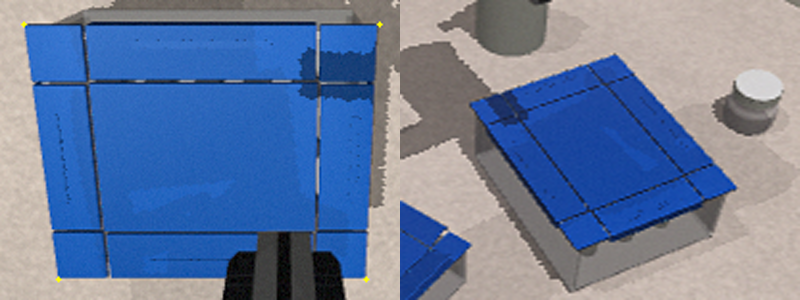

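The wrist view (left half) shows all four sections flush: the outer edges are straight and meet the corner squares, and the predicted corners still match, so the box hasn't moved. The side view (right half) agrees, with the lid flat around (600,150).

```bash
python3 -c "
from plant import *
print(job_done())"
```

```text
the job is handed in; nothing more can be done
None
```

All four rim sections of the large box are pressed shut (front, right, back, left) and look flush in the final pictures; the box did not move, the hand is clear above it, and the job was handed in at about 11 s.

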